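Clear the case lid, draw its spring catch off the ball stud and hold the lid up

TASK

Clear the two round lens boxes off the lid of the instrument case: set the wide one down in the middle of the round metal dish and the small one centred on top of it, placing them rather than dropping them. Then pinch the upright tab of the case's spring catch, pull it sideways along the front of the case until the slide is clear of the ball stud, keep it pulled while you lift the lid by that same tab, and finish while still holding the lid up by the tab, its front edge at least 8 cm above where it rests when shut. Leave everything else on the desk where it is.

Things in the scene. Friction and masses are not known exactly. Their poses are not given: they have to be found in the camera images.
- case: Low sheet-metal instrument case fixed on the desk. Origin under its middle on the desk; x points from the front (latch side) to the hinge side, y along the front, z up. 200 mm (x) by 280 mm (y) by 88 mm high: body 62 mm, lid the upper 26 mm with a flat top. The catch sits before the front face (x = -100 mm), out to x = -140 mm; nothing of it but the tab stands above z = 84 mm.
- case_lid (a joint): Hinge angle of the case's lid: 0 shut, growing as the front edge rises (0.41 rad: front edge 80 mm up); stop at 1.3 rad. The lid weighs about 0.6 to 1 kg and has no stay: let go, it falls shut.
- catch (a joint): Travel of the spring slide catch along the case's front, in m: 0 at home (lid locked: the slide's narrow slot grips under the ball), growing towards the case's +y, stop at 0.018. The lid can rise only from about 0.014 on, with the ball in the slide's wide hole. Spring: 4.5 N homewards at 0, 9 N at 0.018; it does not stay drawn.
- tab: Upright black finger tab on the catch's slide, which rides on the lid: tab and lid rise together. 24 mm (x) by 10 mm (y) by 34 mm high, origin at its middle, axes as the case's while shut. At home and shut: x = -120, y = +28, z = 101 mm in the case's frame, its top 30 mm above the lid. Pinch it across y from above; as the lid rises it turns about y and may pivot between the fingers.
- ball (a point): Centre of the 15 mm steel ball on the stud that the catch grips, fixed to the case's body at x = -120, y = 0, z = 76 mm in the case's frame.
- hinge_line (a point): Point on the lid's hinge line, which runs along the case's y: x = +100, y = 0, z = 62 mm in the case's frame.
- lid_edge (a point): Middle of the lid's upper front edge (at x = -100, y = 0, z = 88 mm in the case's frame when the lid is shut).
- wide_box: The wider round lens box, grey plastic, 60 mm across, 18 mm high; origin at the middle of its underside, z up. At the start it lies flat on the case's lid.
- small_box: The smaller round lens box, grey plastic, 44 mm across, 18 mm high; origin at the middle of its underside, z up. At the start it lies flat on the case's lid.
- dish: Shallow round steel dish, loose on the desk, 160 mm across, rim 11 mm high; flat floor 124 mm across, 4 mm above the desk; origin at the middle of its underside.
- spray_bottle: Bystander: green spray bottle with a red trigger head, 68 mm across, 247 mm high; origin under its middle.
- pen_basket: Bystander: cream pen basket, 93 mm square, 105 mm high, with pens standing to about 140 mm; origin under its middle.
- charger: Bystander: black power brick, 105 x 48 x 30 mm; origin under its middle, x lengthwise.
- tape_roll: Bystander: roll of tape lying flat, 60 mm across with a 41 mm hole, 19 mm high; origin under its middle.
- marker: Bystander: marker pen lying on the desk, 130 mm long, 15 mm thick; origin under its middle, x lengthwise.
- mouse: Bystander: black computer mouse, 100 x 58 x 34 mm; origin under its middle, x lengthwise.

How it is judged:
By the outcome, as a careful person would: the job done as asked, in the order asked, and still so for the second after the job is handed in, while the arm keeps its last pose, push and grip.
It also fails if it takes over 72 s, if anything falls off the work surface, if the arm or the gripper's body presses on something with over 40 N, if the wrist force passes 120 N, or if a joint passes its speed limit or range.

ROBOT

A 6-joint arm with a two-finger parallel gripper is mounted at the origin on the work surface. World frame = base frame: x ahead of the robot, y to its left, z up, the work surface at z = 0. Lengths are in m, angles in rad, forces in N, time in s.
With the tool pointing down it reaches from about 0.35 to 0.875 m from the base axis. Payload 4.2 kg.
Tool frame: the origin (TCP) lies at the very end of the fingers, on their centre line; the grasp point (between the pads) lies 19 mm behind it; z points along the fingers, x is the direction in which the jaws open and shut, and the axes are right-handed (so a half turn about z gives the same grasp; the last joint's range is limited). The gripper opens to 87 mm and grips with 3 to 60 N. Pads are 19 mm wide; open, the fingers measure 117 mm over their backs; the gripper's body (75 mm by 190 mm) begins 51 mm behind the grasp point.
Start: joints at [1.475, 0.385, 0.008, 0, -1.194, -0.259], TCP at [0.217, 0.586, 0.223] pointing down, gripper open.
Joint ranges: [-3.14, 3.14], [-1.21, 2.06], [-1.07, 1.41], [-3.16, 2.05], [-2.99, -0.16], [-3.1, 3.1]. Speed limits (rad/s): [2.79, 2.79, 3.14, 3.14, 3.14, 3.14].

INTERFACE

Orientations are given as [roll, pitch, yaw] about the fixed x, y, z axes, in that order (R = Rz(yaw) Ry(pitch) Rx(roll)).
In Python, from station import manip gives the robot as it stands. The module is installed in compiled form; this text tells all that it offers. Calls block until the motion is done:
- manip.move_pose(position, orientation): joint-space move of the TCP to a pose.
- manip.movel(position, rate=0.15, frame=None, contact_N=None): straight line of the TCP; frame=None keeps the orientation; rate is the mean speed in m/s. With contact_N (N) it stops when the force on the tool has changed by that much, and returns True; else False.
- manip.move_j(angles): joint-space move.
- manip.set_gripper(opening): finger opening in m; the grip force is fixed at half the most; returns when the fingers have stopped.
- manip.sleep(seconds).
- manip.inverse_kinematics(position, orientation): joint angles nearest the present ones, or None.
- manip.read_camera(name): name is "scene" or "top" or "wrist"; returns a dict with "color" (400x640x3 uint8, red, green, blue), "camera_matrix" (3x3 intrinsics, pixels), "k1" (the pictures are not rectified: a ray, as slopes to the right and down, at radius r is drawn at 1 + k1 r^2 times it, then the intrinsics apply), "rvec" (rotation vector, rad) and "tvec" (3), from world to camera coordinates, as OpenCV has them. Camera axes: x right, y down, z forward; pixel columns grow to the right and rows downward; lengths in m; the calibration is good to about 2 mm. A picture is of the moment at which its call begins. There is no depth.
A pose or a line that the arm cannot do raises manip.IKError and nothing moves.
- manip.job_done(): hands the job in, once; it reports no verdict.
Readings, each from a call of its own:
- manip.get_clock(): time.
- manip.get_joint_pos(): joint angles.
- manip.get_qd(): joint speeds.
- manip.get_joint_efforts(): joint torques, N m.
- manip.get_tool_pos(): TCP position.
- manip.get_orientation(): TCP orientation.
- manip.get_contact_force(): force on the tool from outside, world axes, zero at the start.
- manip.get_torque(): the same for the moment, N m.
- manip.get_grip_width(): finger opening in m.
Only numpy, scipy, OpenCV 4.12 (cv2) and the standard library are available. Lean on these libraries where they do the work, as an engineer would, in place of code of your own. Each camera call takes 0.05 s, during which the arm holds its last target.

## Working session

There is one attempt and no reset: what is moved stays moved. The work goes in short steps, each a Python script; the robot and the scene stay as the last script left them, time stands still between calls to the robot, and variables do not carry over. Pictures are saved under pics/ and viewed, and the job is handed in when it is done.

```bash
mkdir -p pics; ls
cat > h.py <<'E'
from station import manip
import numpy as np, cv2
def cam(n):
    d=manip.read_camera(n); return d
def save(d,f): cv2.imwrite('pics/'+f,d['color'][:,:,::-1])
def ray(d,uv):
    K=np.array(d['camera_matrix']);k=d['k1']
    xd=np.array([(uv[0]-K[0,2])/K[0,0],(uv[1]-K[1,2])/K[1,1]])
    x=xd.copy()
    for _ in range(50): x=xd/(1+k*(x@x))
    R=cv2.Rodrigues(np.array(d['rvec'],float))[0];t=np.array(d['tvec'],float).ravel()
    return -R.T@t, R.T@np.array([x[0],x[1],1])
def plane(d,uv,z):
    c,v=ray(d,uv); return c+v*(z-c[2])/v[2]
def proj(d,P):
    K=np.array(d['camera_matrix']);R=cv2.Rodrigues(np.array(d['rvec'],float))[0]
    q=R@np.array(P)+np.array(d['tvec'],float).ravel(); x=q[:2]/q[2]; x=x*(1+d['k1']*(x@x))
    return np.array([K[0,0]*x[0]+K[0,2],K[1,1]*x[1]+K[1,2]])
def tri(d1,u1,d2,u2):
    c1,v1=ray(d1,u1);c2,v2=ray(d2,u2)
    s=np.linalg.lstsq(np.c_[v1,-v2],c2-c1,rcond=None)[0]
    a=c1+s[0]*v1;b=c2+s[1]*v2
    return (a+b)/2,np.linalg.norm(a-b)
E
python3 - <<'E'
from h import *
for n in ['scene','top','wrist']:
    d=cam(n);save(d,n+'0.png');c,v=ray(d,(320,200));print(n,c,v,d['k1'],d['camera_matrix'][0])
print(manip.get_clock(),manip.get_tool_pos(),manip.get_orientation(),manip.get_grip_width())
E
```

```text
pics
scene [ 1.27464876 -0.36901696  0.92154675] [-0.61373197  0.27826856 -0.73887049] -0.03288563363328607 [518.51795596   0.         317.20002551]
top [ 0.38716492 -0.07128022  1.01960285] [ 0.16542178 -0.0100597  -0.98628202] -0.09408489431165601 [401.49420245   0.         322.00668076]
wrist [0.28923023 0.55942681 0.38389971] [-0.27171207  0.10294396 -0.95692757] -0.05847072400381818 [330.4598312    0.         321.37942117]
0.15 [0.21696011 0.58566734 0.22173217] [-3.14149003e+00 -1.62375333e-03 -1.92574076e+00] 0.0869896458435026
```

View pics/scene0.png

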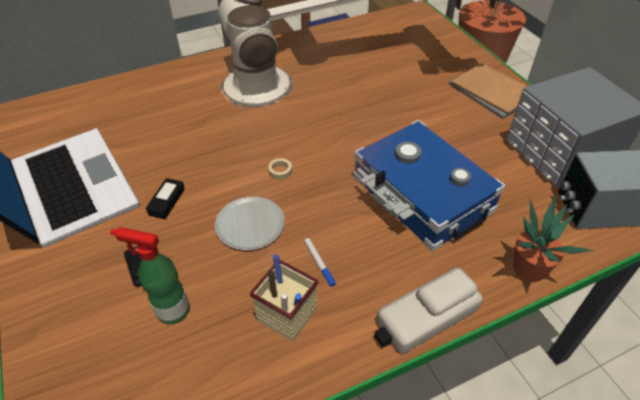

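View pics/top0.png

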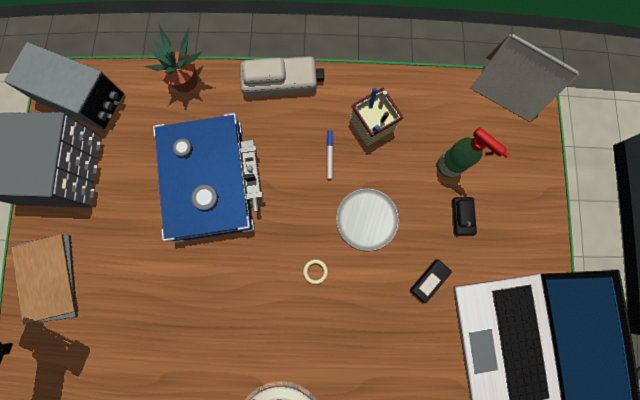

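View pics/wrist0.png

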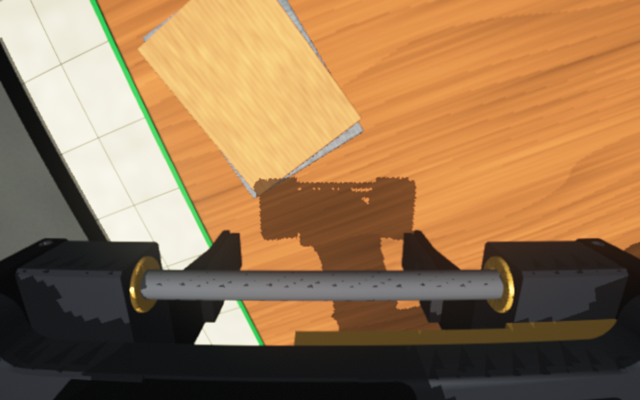

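Scene: the case's front (latch) faces image right in the top view. The wide box is near (204,197), the small box (181,148), the dish (367,219). I'll measure these next.

Run:
```python
from h import *
d=cam('top');im=d['color'];hsv=cv2.cvtColor(im,cv2.COLOR_RGB2HSV)
cv2.imwrite('pics/topz.png',cv2.resize(im[100:255,140:275,::-1],None,fx=4.0,fy=3.8,interpolation=cv2.INTER_CUBIC)[:600])
m=((hsv[:,:,0]>105)&(hsv[:,:,0]<125)&(hsv[:,:,1]>150)).astype(np.uint8)
m[:,280:]=0
m=cv2.morphologyEx(m,cv2.MORPH_OPEN,np.ones((3,3)))
cs=cv2.findContours(m,cv2.RETR_CCOMP,cv2.CHAIN_APPROX_NONE)
for c,h in zip(cs[0],cs[1][0]):
    a=cv2.contourArea(c)
    if a>100:
        if h[3]<0:
            P=np.array([plane(d,p[0],0.088)[:2] for p in c]); r=cv2.minAreaRect((P*1000).astype(np.float32));print('lid',a,r,cv2.boxPoints(r))
        else:
            e=cv2.minEnclosingCircle(c);P=np.array([plane(d,p[0],0.106)[:2] for p in c]);q=cv2.minAreaRect((P*1000).astype(np.float32));print('hole',e,q)
s=cam('scene');cv2.imwrite('pics/scz.png',cv2.resize(s['color'][115:250,340:515,::-1],None,fx=4.4,fy=4.4,interpolation=cv2.INTER_CUBIC))
```

```text
lid 9020.0 ((595.4573974609375, 207.88035583496094), (279.5269470214844, 198.68084716796875), 10.51628303527832) [[439.9104  280.04324]
 [476.1726   84.69963]
 [751.0044  135.71747]
 [714.7422  331.0611 ]]
hole ((204.03041076660156, 197.1418914794922), 14.3186616897583) ((539.4631958007812, 187.650146484375), (66.33857727050781, 61.64210891723633), 48.173667907714844)
hole ((181.96665954589844, 147.36666870117188), 11.051589012145996) ((658.3815307617188, 250.33914184570312), (52.39800262451172, 46.81800079345703), 47.938812255859375)
```

View pics/topz.png

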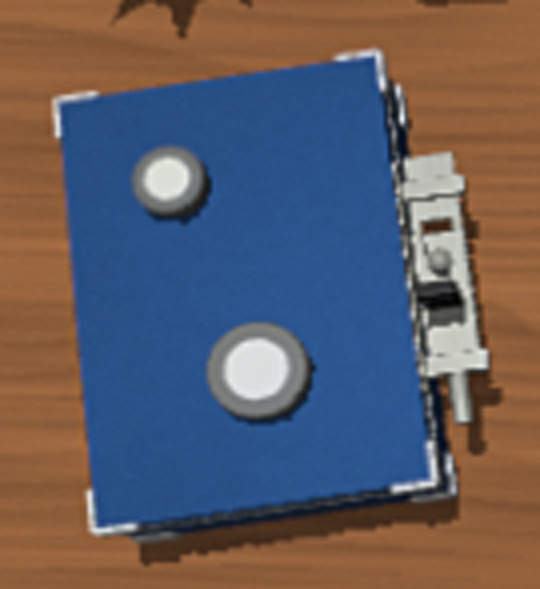

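View pics/scz.png

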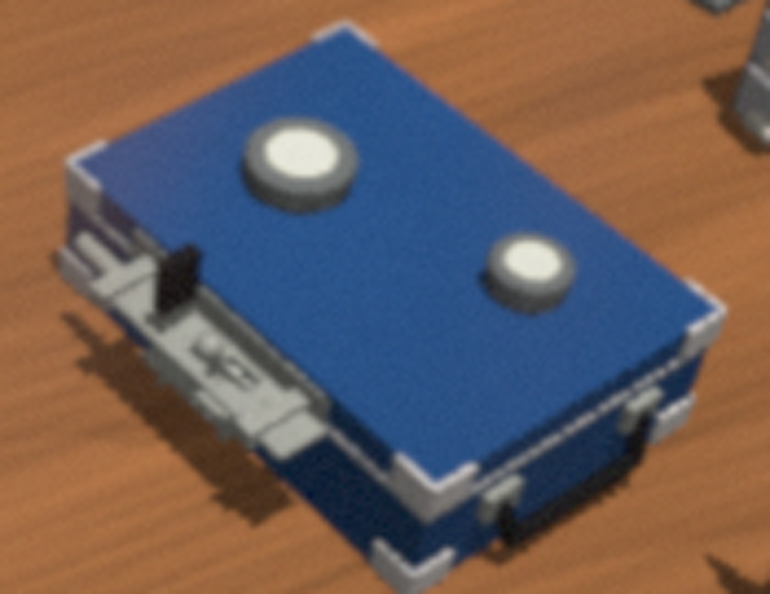

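Zoomed: the black tab sits toward the robot from the ball (topz 440,300), and lid size measured 279.5×198.7 mm agrees with the spec. Next I'll refine the tab, boxes and dish from two views.

Run:
```python
from h import *
t=cam('top');s=cam('scene')
c=np.array([.59546,.20788,0]);th=np.deg2rad(100.516)
X=np.array([np.cos(th),np.sin(th),0]);Y=np.array([-np.sin(th),np.cos(th),0])
W=lambda x,y,z:c+X*x+Y*y+np.array([0,0,z])
tab=W(-.12,.028,.101);ball=W(-.12,0,.076)
print('tab',tab,'ball',ball)
for n,d in (('top',t),('scene',s)):
    im=d['color'].copy()
    for x,y,z in [(-.1,-.14,.088),(-.1,.14,.088),(.1,-.14,.088),(.1,.14,.088),(-.12,.028,.118),(-.12,0,.0835),(-.1,-.14,0),(-.1,.14,0)]:
        p=proj(d,W(x,y,z));cv2.drawMarker(im,(int(round(p[0])),int(round(p[1]))),(255,255,0),cv2.MARKER_CROSS,3,1)
        print(n,(x,y,z),p.round(1))
    x0,y0=(140,100) if n=='top' else (340,110)
    cv2.imwrite(f'pics/chk_{n}.png',cv2.resize(im[y0:y0+145,x0:x0+180,::-1],None,fx=4,fy=4,interpolation=cv2.INTER_NEAREST))
# white caps
def white(d,rois,vmin=200):
    out=[]
    hsv=cv2.cvtColor(d['color'],cv2.COLOR_RGB2HSV)
    for (u,v,r) in rois:
        m=np.zeros(hsv.shape[:2],np.uint8);m[v-r:v+r,u-r:u+r]=1
        m&=((hsv[:,:,2]>vmin)&(hsv[:,:,1]<40)).astype(np.uint8)
        n,l,st,ce=cv2.connectedComponentsWithStats(m);k=1+np.argmax(st[1:,4]);out.append(ce[k]);print(st[k],ce[k])
    return out
a=white(t,[(204,197,14),(182,148,12)]);b=white(s,[(408,151,14),(460,176,12)])
for i in range(2):
    print('tri',tri(t,a[i],s,b[i]),plane(t,a[i],.106),plane(s,b[i],.106))
for d,(u,v,r) in ((t,(367,219,50)),(s,(250,223,55))):
    hsv=cv2.cvtColor(d['color'],cv2.COLOR_RGB2HSV)
    m=(hsv[:,:,1]<60).astype(np.uint8);k=np.zeros_like(m);k[v-r:v+r,u-r:u+r]=1;m&=k
    n,l,st,ce=cv2.connectedComponentsWithStats(m);i=1+np.argmax(st[1:,4])
    cc=max(cv2.findContours((l==i).astype(np.uint8),cv2.RETR_EXTERNAL,cv2.CHAIN_APPROX_NONE)[0],key=len)
    print('dish px',st[i],cv2.fitEllipse(cc))
    P=np.array([plane(d,p[0],.009)[:2] for p in cc],np.float32)
    A=np.c_[2*P,np.ones(len(P))];q=np.linalg.lstsq(A,(P**2).sum(1),rcond=None)[0]
    print('dish',q[:2],'r',np.sqrt(q[2]+q[0]**2+q[1]**2))
```

```text
tab [0.5898315  0.08478524 0.101     ] ball [0.61736121 0.08989552 0.076     ]
top (-0.1, -0.14, 0.088) [234.4 114.1]
top (-0.1, 0.14, 0.088) [248.4 226.6]
top (0.1, -0.14, 0.088) [154.4 126.6]
top (0.1, 0.14, 0.088) [163.9 239.6]
top (-0.12, 0.028, 0.118) [248.8 176. ]
top (-0.12, 0, 0.0835) [249.6 167.9]
top (-0.1, -0.14, 0) [240.7 126.4]
top (-0.1, 0.14, 0) [254. 230.]
scene (-0.1, -0.14, 0.088) [437.2 225.8]
scene (-0.1, 0.14, 0.088) [354.4 151.8]
scene (0.1, -0.14, 0.088) [502.3 185.4]
scene (0.1, 0.14, 0.088) [416.9 120.6]
scene (-0.12, 0.028, 0.118) [379.1 173.2]
scene (-0.12, 0, 0.0835) [386.  191.5]
scene (-0.1, -0.14, 0) [430.7 251.2]
scene (-0.1, 0.14, 0) [352.9 177.9]
[197 189  15  16 185] [203.66486486 196.64324324]
[177 142  10  10  85] [181.44705882 146.47058824]
[401 145  15  10 124] [408.08870968 149.38709677]
[455 170  12   8  71] [460.47887324 173.66197183]
tri (array([0.54065954, 0.18938843, 0.10760819]), np.float64(0.0015898376896291535)) [0.54062233 0.18906907 0.106     ] [0.5392533  0.19137016 0.106     ]
tri (array([0.65972566, 0.25233482, 0.10843055]), np.float64(0.001572634887325521)) [0.66009602 0.25241308 0.106     ] [0.65791017 0.25510756 0.106     ]
dish px [ 336  189   63   62 3046] ((367.0960388183594, 219.20278930664062), (60.92158508300781, 61.841407775878906), 133.58358764648438)
dish [ 0.51154201 -0.20272038] r 0.07840122278836684
dish px [ 215  197   69   54 2896] ((249.2320556640625, 223.11106872558594), (52.04753494262695, 68.72554779052734), 80.20381927490234)
dish [ 0.50974951 -0.20110109] r 0.07848482873941516
```

View pics/chk_scene.png

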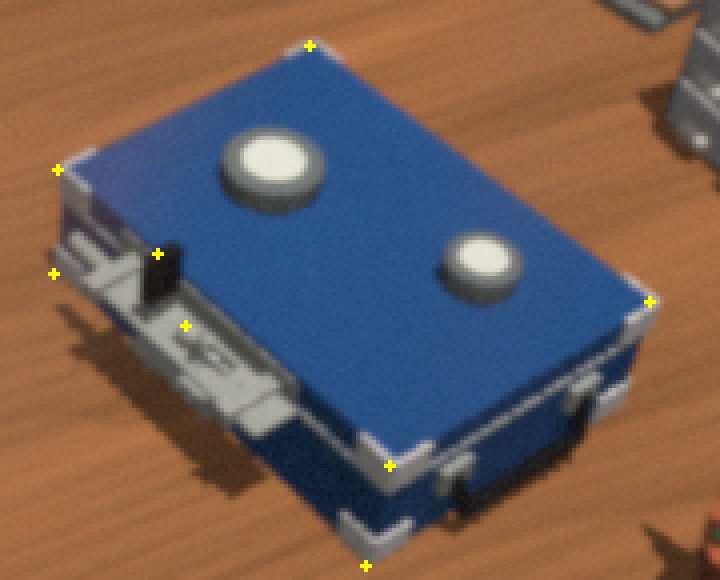

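View pics/chk_top.png

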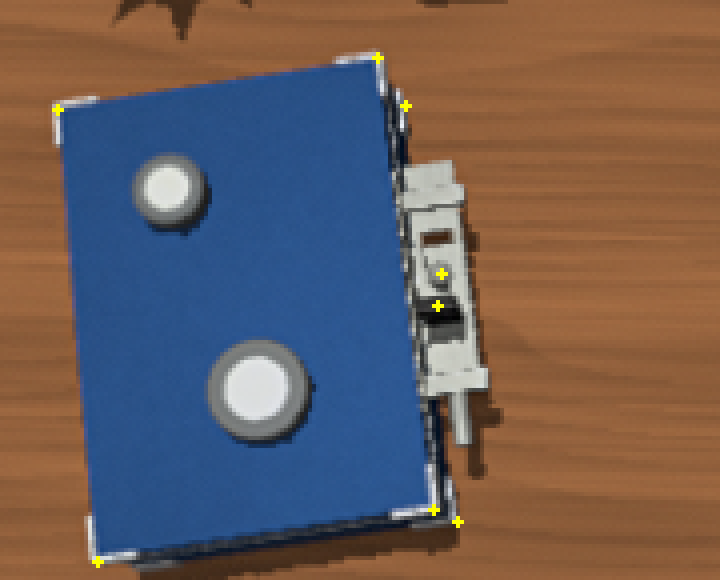

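Two views agree within ~2.5 mm (their calibration offset); I use the mean. Now the wide box.

```bash
cat >> h.py <<'E'
def down(yaw): return [np.pi,0,yaw]
def st(msg=''): print(msg,'t',round(manip.get_clock(),2),'tcp',np.round(manip.get_tool_pos(),4),'F',np.round(manip.get_contact_force(),1),'w',round(manip.get_grip_width(),4))
E
python3 - <<'E'
from h import *
for p in ([.54,.19,.19],[.51,-.202,.1],[.659,.2535,.19]):
  for y in (-np.pi/2,np.pi/2): print(p,y,manip.inverse_kinematics(p,down(y)))
yaw=-np.pi/2
manip.move_pose([.540,.1902,.19],down(yaw)); st('above')
d=cam('wrist');save(d,'w1.png')
print(manip.movel([.540,.1902,.0915],0.15,contact_N=8)); st('down')
manip.set_gripper(0.05); st('grip')
E
```

```text
[0.54, 0.19, 0.19] -1.5707963267948966 [ 0.62123305  0.32129883 -0.17305868  0.         -1.07643882  0.94956328]
[0.54, 0.19, 0.19] 1.5707963267948966 [ 0.62123305  0.32129883 -0.17305868  0.         -1.07643882 -2.19202937]
[0.51, -0.202, 0.1] -1.5707963267948966 [-0.08152001  0.37809403 -0.34509736  0.         -0.84760494  1.65231634]
[0.51, -0.202, 0.1] 1.5707963267948966 [-0.08152001  0.37809403 -0.34509736  0.         -0.84760494 -1.48927631]
[0.659, 0.2535, 0.19] -1.5707963267948966 [ 0.59552396  0.54435697  0.18739923  0.         -1.21383858  0.97527237]
[0.659, 0.2535, 0.19] 1.5707963267948966 [ 0.59552396  0.54435697  0.18739923  0.         -1.21383858 -2.16632028]
above t 2.21 tcp [0.54   0.1909 0.1901] F [-0.  -0.8 -0.3] w 0.0867
False
down t 3.07 tcp [0.5407 0.1908 0.0923] F [-0.1  0.2  0.6] w 0.0872
grip t 3.67 tcp [0.5401 0.1902 0.0918] F [ 0.  -0.6  2.5] w 0.059
```

View pics/w1.png

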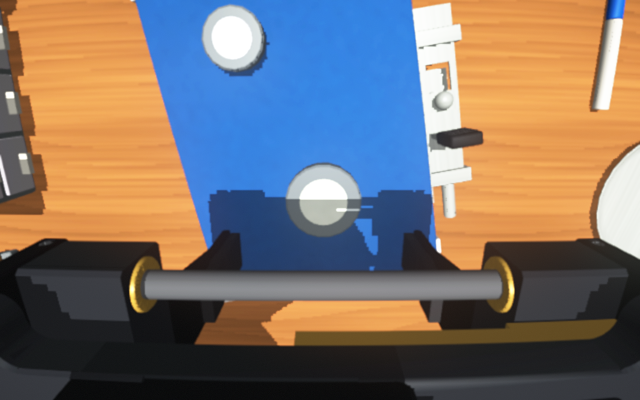

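The wrist view shows the wide box (323,200) centred between the fingers. It is gripped at 59 mm width. Next I lift it and place it.

Run:
```python
from h import *
yaw=-np.pi/2
D=[.5106,-.2019]
z0=manip.get_tool_pos()[2]
manip.movel([.540,.1902,.19],0.15); st('lift')
manip.move_pose(D+[.09],down(yaw)); st('over dish')
d=cam('top');save(d,'t2.png'); save(cam('scene'),'s2.png')
manip.movel(D+[.018],0.1);st()
print(manip.movel(D+[z0-.088+.004-.002],0.02,contact_N=3)); st('placed')
```

```text
lift t 4.47 tcp [0.5392 0.1899 0.1888] F [-0.5 -0.2 -1.2] w 0.0592
over dish t 5.97 tcp [ 0.5114 -0.2012  0.0903] F [-0.4 -0.7  0. ] w 0.0594
 t 6.94 tcp [ 0.5112 -0.2019  0.0185] F [ 0.3 -0.2 -1. ] w 0.059
True
placed t 7.47 tcp [ 0.5106 -0.2019  0.0078] F [-0.3 -0.1  4.1] w 0.0594
```

View pics/s2.png

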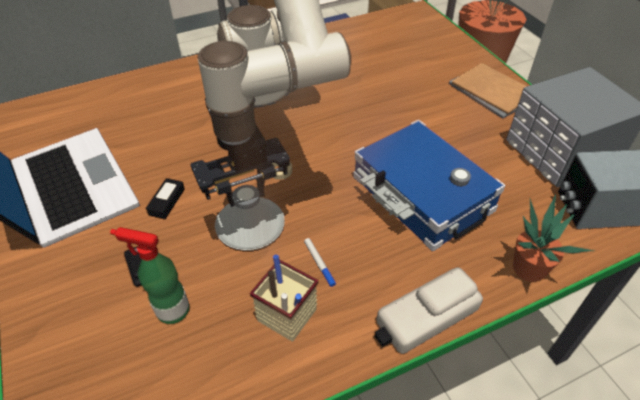

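The box touched down exactly at the expected height, .0078. Next I release it, check the placing, and fetch the small box.

Run:
```python
from h import *
yaw=-np.pi/2
D=[.5106,-.2019]
manip.set_gripper(.074); st('open')
manip.movel(D+[.15],0.15)
manip.set_gripper(.087)
manip.move_pose([.659,.2535,.19],down(yaw)); st('above small')
t=cam('top');s=cam('scene');save(t,'t3.png');save(s,'s3.png');save(cam('wrist'),'w3.png')
manip.movel([.659,.2535,.0915],0.15,contact_N=8); st('down')
manip.set_gripper(0.035); st('grip')
cv2.imwrite('pics/dishz.png',np.hstack([cv2.resize(t['color'][170:265,320:415,::-1],None,fx=4,fy=4),cv2.resize(s['color'][175:270,202:297,::-1],None,fx=4,fy=4)]))
```

```text
open t 8.07 tcp [ 0.5097 -0.2018  0.007 ] F [-0.8  1.3  0.1] w 0.0737
above small t 11.49 tcp [0.6591 0.2521 0.1901] F [-0.5  0.4  0. ] w 0.0871
down t 12.33 tcp [0.6571 0.2523 0.0886] F [-0.2 -0.2  4.8] w 0.0869
grip t 13.13 tcp [0.6579 0.2536 0.0885] F [-0.3  2.9  5.9] w 0.043
```

View pics/dishz.png

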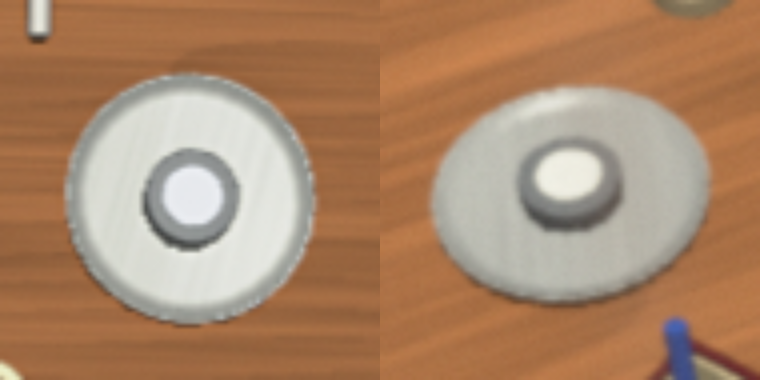

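View pics/w3.png

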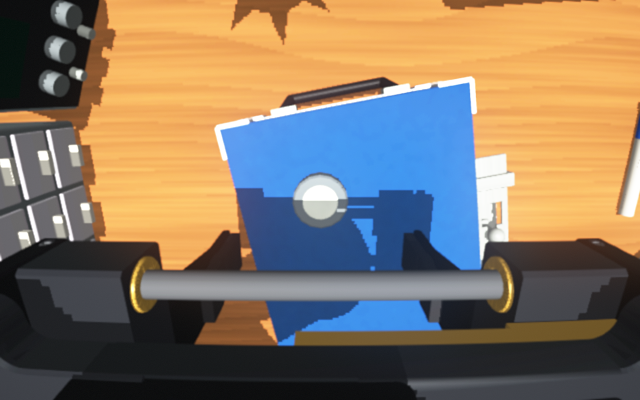

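Wide box is centred in the dish (zoom: cap at 193,195, dish at 190,198). I measure its centre from the saved images, then place the small box on it.

Run:
```python
from h import *
yaw=-np.pi/2
t=cam('top');s=cam('scene')
def cap(d,f,u,v,r,vmin):
    hsv=cv2.cvtColor(d['color'],cv2.COLOR_RGB2HSV)
    m=(hsv[:,:,2]<165)&(hsv[:,:,1]<60)
    return None
# grey ring + cap on stored pictures
for d,n,x0,y0,b in ((t,'t3.png',320,170,(48,50)),(s,'s3.png',202,175,(47,43))):
    g=cv2.imread('pics/'+n,0)[y0:y0+95,x0:x0+95]
    # cap: bright component enclosed by dark ring
    ring=(g<140).astype(np.uint8); u=np.zeros_like(ring); u[b[1]-14:b[1]+16,b[0]-15:b[0]+16]=1; ring&=u
    cs,h=cv2.findContours(ring,cv2.RETR_CCOMP,cv2.CHAIN_APPROX_NONE)
    for c,hh in zip(cs,h[0]):
        if hh[3]>=0 and cv2.contourArea(c)>30:
            M=cv2.moments(c);p=(x0+M['m10']/M['m00'],y0+M['m01']/M['m00']);print(n,p,plane(d,p,.022),cv2.contourArea(c))
manip.movel([.659,.2535,.19],0.15); st('lift')
```

```text
lift t 14.07 tcp [0.658  0.2529 0.1882] F [ 0.1  0.2 -0.2] w 0.0432
```

Run:
```python
from h import *
t=cam('top');s=cam('scene')
for d,n,x0,y0,b in ((t,'t3.png',320,170,(48,50)),(s,'s3.png',202,175,(47,43))):
    g=cv2.imread('pics/'+n,0)[y0:y0+95,x0:x0+95]
    print(g[b[1],20:75:2])
    for th in (150,165,180,195):
        m=(g>th).astype(np.uint8);nn,l,stt,ce=cv2.connectedComponentsWithStats(m,connectivity=4)
        i=l[b[1],b[0]]
        if i: p=ce[i]+[x0,y0];print(n,th,stt[i],p,plane(d,p,.022))
```

```text
[182 215 218 218 214 217 214 219  90 150 174 235 232 232 232 232 232 236
 154 140 218 227 223 227 228 226 229 191]
t3.png 150 [ 40  40  17  17 211] [367.79620853 218.31753555] [ 0.51125437 -0.20249567  0.022     ]
t3.png 165 [ 40  41  16  16 196] [367.77040816 218.28571429] [ 0.51133302 -0.20243021  0.022     ]
t3.png 180 [ 41  41  15  15 178] [367.7752809  218.33146067] [ 0.51121786 -0.20244313  0.022     ]
t3.png 195 [ 41  42  15  14 170] [367.85294118 218.44117647] [ 0.51094597 -0.20264035  0.022     ]
[190 190 189 188 189 190 186 160 131 167 235 238 236 235 235 235 233 221
 145 133 148 178 180 181 180 185 183 181]
s3.png 150 [ 38  37  18  14 200] [248.565 218.135] [ 0.50918478 -0.20124858  0.022     ]
s3.png 165 [ 38  37  18  13 184] [248.73369565 218.10326087] [ 0.50925814 -0.20086711  0.022     ]
s3.png 180 [ 39  37  17  13 171] [248.70175439 218.12865497] [ 0.50929918 -0.20095877  0.022     ]
s3.png 195 [ 39  38  16  12 156] [248.62179487 218.20512821] [ 0.50943847 -0.20120112  0.022     ]
```

Wide box is at (.5102,−.2018), under 1 mm from the dish centre. Now I place the small box on it.

Run:
```python
from h import *
yaw=-np.pi/2
D=[.5103,-.2018]
manip.move_pose(D+[.10],down(yaw)); st('over dish')
manip.movel(D+[.034],0.1);st()
print(manip.movel(D+[.018],0.015,contact_N=3)); st('touch')
manip.set_gripper(.058); st('open')
p=manip.get_tool_pos()
manip.movel([p[0],p[1],.15],0.12); st('up')
manip.set_gripper(.06)
```

```text
over dish t 15.95 tcp [ 0.5113 -0.2012  0.1003] F [-0.5 -0.4 -1.3] w 0.043
 t 16.76 tcp [ 0.5109 -0.2018  0.0344] F [-0.6  0.9 -0.1] w 0.0436
True
touch t 17.52 tcp [ 0.5102 -0.2018  0.0224] F [-0.2  1.3  4. ] w 0.0431
open t 18.12 tcp [ 0.5102 -0.2017  0.0223] F [1.4 0.8 5.7] w 0.0578
up t 19.33 tcp [ 0.5095 -0.2015  0.149 ] F [-0.1  0.5 -0.2] w 0.0581
```

```bash
cat >> h.py <<'E'
from scipy.spatial.transform import Rotation as Ro
C=np.array([.5947,.2089,0]);TH=np.deg2rad(100.516)
CX=np.array([np.cos(TH),np.sin(TH),0]);CY=np.array([-np.sin(TH),np.cos(TH),0])
W=lambda x,y,z:C+CX*x+CY*y+np.array([0,0,z])
YAW=np.deg2rad(-169.484)
R0=Ro.from_euler('xyz',[np.pi,0,YAW])
H=W(.1,0,.062)
def lidpose(tcp0,th,k=1.0):
    """TCP pose after lid rises th; k: share of the tilt the tool follows. Grasp point follows the arc."""
    g=tcp0+np.array([0,0,.019])
    g2=H+Ro.from_rotvec(CY*th).apply(g-H)
    R=Ro.from_rotvec(CY*th*k)*R0
    return g2+R.apply([0,0,.019]),R.as_euler('xyz')
E
python3 - <<'E'
from h import *
tc=W(-.12,.028,.093);print(tc)
print(manip.inverse_kinematics(tc+[0,0,.1],down(YAW)))
tp=W(-.12,.045,.093)
for k in (0,.5,1):
  for th in (.1,.3,.45,.55):
    p,o=lidpose(tp,th,k);q=manip.inverse_kinematics(p,o);print(k,th,p.round(3),o.round(2),None if q is None else np.round(q,2))
manip.move_pose(tc+[0,0,.09],down(YAW)); st('above tab')
t=cam('top');s=cam('scene');w=cam('wrist');save(w,'w4.png');save(t,'t4.png');save(s,'s4.png')
cv2.imwrite('pics/dishz2.png',np.hstack([cv2.resize(t['color'][170:265,320:415,::-1],None,fx=4,fy=4),cv2.resize(s['color'][175:270,202:297,::-1],None,fx=4,fy=4)]))
for d,n,x0,y0,b in ((t,'t3.png',320,170,(48,48)),(s,'s3.png',202,175,(47,37))):
    g=cv2.cvtColor(d['color'],cv2.COLOR_RGB2GRAY)[y0:y0+95,x0:x0+95]
    for thr in (170,185,195):
        l,ce=cv2.connectedComponentsWithStats((g>thr).astype(np.uint8),connectivity=4)[1::2]
        i=l[b[1],b[0]];p=ce[i]+[x0,y0];print(n,thr,p,plane(d,p,.040))
E
```

```text
[0.5890715  0.08580524 0.093     ]
[ 0.41641936  0.35645117 -0.11222388  0.         -1.10212128 -0.23288054]
0 0.1 [0.571 0.089 0.115] [-3.14  0.   -2.96] [ 0.43  0.4  -0.26  0.   -0.91 -0.25]
0 0.3 [0.568 0.107 0.156] [-3.14  0.   -2.96] [ 0.47  0.36 -0.21  0.   -1.   -0.28]
0 0.45 [0.564 0.126 0.184] [-3.14  0.   -2.96] [ 0.5   0.34 -0.17  0.   -1.07 -0.32]
0 0.55 [0.562 0.14  0.201] [-3.14  0.   -2.96] [ 0.52  0.32 -0.14  0.   -1.11 -0.34]
0.5 0.1 [0.571 0.088 0.115] [-3.09  0.   -2.96] [ 0.46  0.4  -0.28  0.06 -0.9  -0.31]
0.5 0.3 [0.568 0.104 0.156] [-2.99  0.   -2.96] [ 0.54  0.37 -0.27  0.17 -0.99 -0.45]
0.5 0.45 [0.565 0.121 0.184] [-2.92  0.   -2.96] [ 0.6   0.35 -0.25  0.23 -1.07 -0.54]
0.5 0.55 [0.563 0.135 0.201] [-2.87  0.   -2.96] [ 0.64  0.35 -0.23  0.27 -1.13 -0.59]
1 0.1 [0.572 0.087 0.115] [-3.04  0.   -2.96] [ 0.48  0.41 -0.3   0.12 -0.89 -0.38]
1 0.3 [0.569 0.101 0.157] [-2.84  0.   -2.96] [ 0.59  0.38 -0.33  0.33 -1.01 -0.61]
1 0.45 [0.566 0.117 0.186] [-2.69  0.   -2.96] [ 0.68  0.39 -0.32  0.44 -1.13 -0.73]
1 0.55 [0.563 0.131 0.203] [-2.59  0.   -2.96] [ 0.73  0.4  -0.31  0.5  -1.22 -0.8 ]
above tab t 21.28 tcp [0.589  0.0854 0.1829] F [-0.6  0.7  0.1] w 0.06
t3.png 170 [368.59259259 217.05555556] [ 0.51219631 -0.2020825   0.04      ]
t3.png 185 [368.60784314 217.10784314] [ 0.51206753 -0.20212094  0.04      ]
t3.png 195 [368.65979381 217.1443299 ] [ 0.51198033 -0.20225003  0.04      ]
s3.png 170 [248.11538462 213.27884615] [ 0.51047167 -0.20071944  0.04      ]
s3.png 185 [248.         213.12903226] [ 0.5099379  -0.20080649  0.04      ]
s3.png 195 [248.09411765 213.18823529] [ 0.51019532 -0.20067269  0.04      ]
```

View pics/dishz2.png

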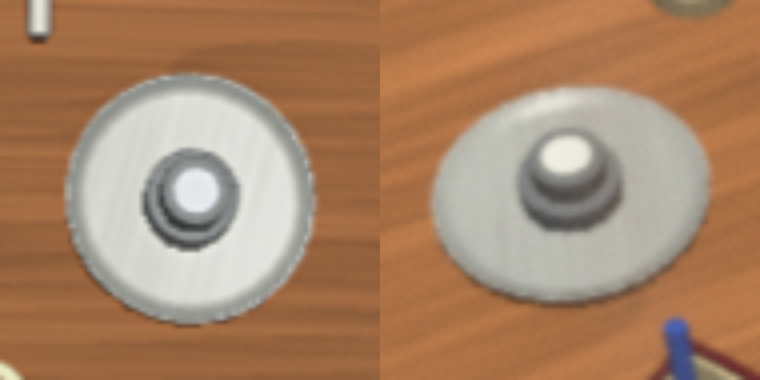

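View pics/w4.png

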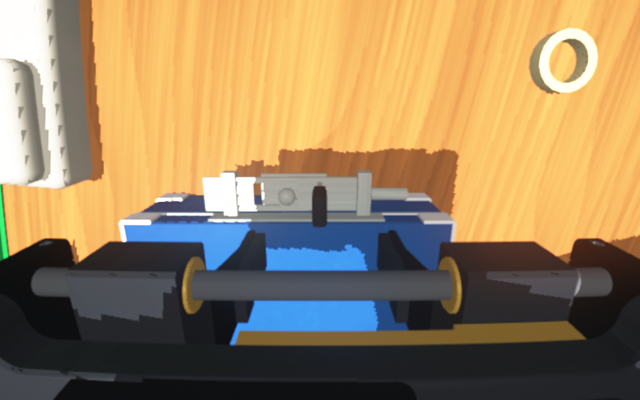

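View pics/s4.png

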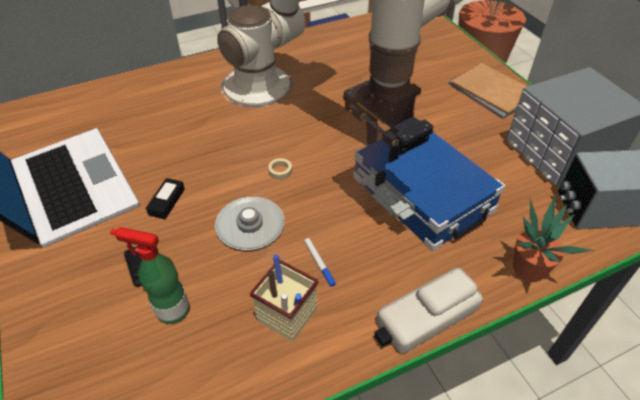

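Stack looks centred: the small box is at (.511,−.2015) and the wide one at (.5102,−.2018). In the wrist view the tab (320,205) lies on the gripper's centre line. Next I pinch and pull to the catch's stop with force sensing.

Run:
```python
from h import *
tc=W(-.12,.028,.093)
print(manip.movel(tc,0.1,contact_N=8)); st('down')
manip.set_gripper(0.0); st('pinch')
p0=np.array(manip.get_tool_pos());f0=np.array(manip.get_contact_force())
print('F case',f0@CX,f0@CY,f0[2],'pos case',(p0-C)@CX,(p0-C)@CY)
for dy in (.006,.012,.016):
    manip.movel(tc+CY*dy,0.04)
    manip.sleep(.15)
    p=np.array(manip.get_tool_pos());f=np.array(manip.get_contact_force());print(dy,((p-C)@CY).round(4),'F case',(f@CX).round(1),(f@CY).round(1),f[2].round(1),manip.get_grip_width())
r=manip.movel(tc+CY*.021,0.02,contact_N=4)
p=np.array(manip.get_tool_pos());f=np.array(manip.get_contact_force());print(r,((p-C)@CY).round(4),'F case',(f@CX).round(1),(f@CY).round(1),f[2].round(1),manip.get_grip_width())
save(cam('wrist'),'w5.png');save(cam('scene'),'s5.png');st()
```

```text
False
down t 22.48 tcp [0.5896 0.086  0.0937] F [-0.5  0.3 -0.5] w 0.0597
pinch t 23.37 tcp [0.5905 0.0861 0.0931] F [ 6.  1. -4.] w 0.0105
F case -0.08527589035939277 -6.101542467641911 -4.004993079217147 pos case -0.11992814122754256 0.02654891319946698
0.006 0.0326 F case -1.1 -5.3 -3.9 0.009645388348265069
0.012 0.0379 F case -1.4 -6.2 -4.6 0.009842322510876923
0.016 0.0414 F case -0.9 -8.2 -5.3 0.009618622356722907
False 0.0446 F case -2.7 -11.2 -5.2 0.009493552057410806
 t 25.17 tcp [0.5728 0.083  0.094 ] F [10.6 -0.  -5.7] w 0.0097
```

View pics/w5.png

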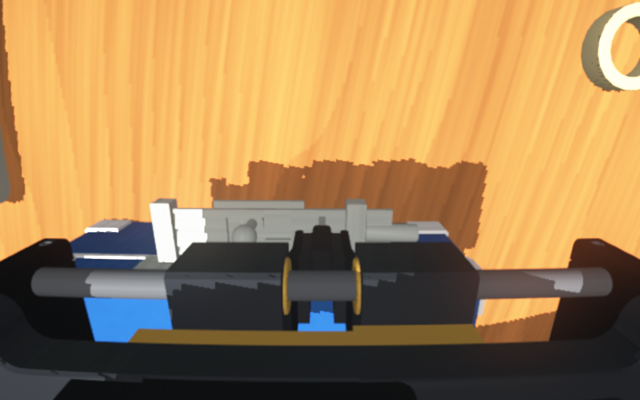

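Run:
```python
import cv2
i=cv2.imread('pics/w5.png');cv2.imwrite('pics/w5z.png',cv2.resize(i[185:310,140:340],None,fx=4,fy=4,interpolation=cv2.INTER_CUBIC))
i=cv2.imread('pics/w4.png');cv2.imwrite('pics/w4z.png',cv2.resize(i[165:240,190:420],None,fx=3.4,fy=3.4,interpolation=cv2.INTER_CUBIC))
```

```text
(no output)
```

View pics/w5z.png

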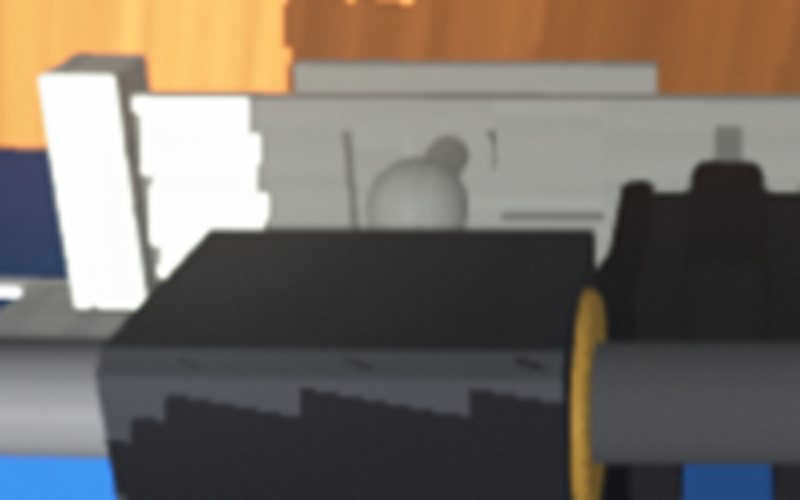

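View pics/w4z.png

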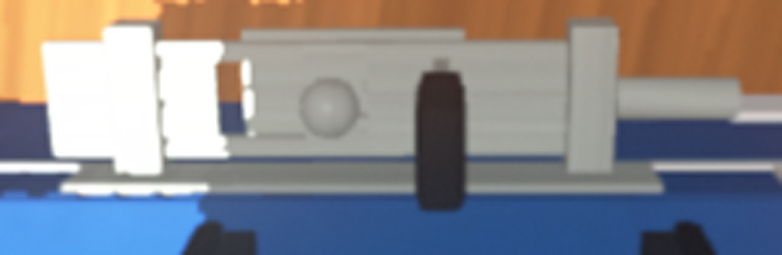

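The slide's wide hole now surrounds the ball, and travel is about 18 mm. Next I lift along the hinge arc with the tool turning with the lid.

Run:
```python
from h import *
t0=W(-.12,.028+.0205,.093)
def rep(th):
    p=np.array(manip.get_tool_pos());f=np.array(manip.get_contact_force());print(th,'case',((p-C)@CX).round(4),((p-C)@CY).round(4),p[2].round(4),'F',(f@CX).round(1),(f@CY).round(1),f[2].round(1),'w',round(manip.get_grip_width(),4),'t',round(manip.get_clock(),2),flush=True)
for th in (.03,.06,.1,.15):
    p,o=lidpose(t0,th)
    r=manip.movel(p,0.05,frame=o); rep(th)
    f=np.array(manip.get_contact_force())
    if abs(f[2])>25 or abs(f@CX)>20: print('abort');break
save(cam('scene'),'s6.png');save(cam('wrist'),'w6.png')
```

```text
0.03 case -0.1187 0.0446 0.1007 F -2.5 -10.5 -5.0 w 0.0098 t 25.45
0.06 case -0.1174 0.0445 0.1073 F -2.6 -10.7 -5.3 w 0.0098 t 25.73
0.1 case -0.1154 0.0446 0.116 F -2.7 -11.3 -5.6 w 0.0098 t 26.06
0.15 case -0.1124 0.0446 0.1268 F -3.3 -11.0 -5.1 w 0.0097 t 26.43
```

View pics/s6.png

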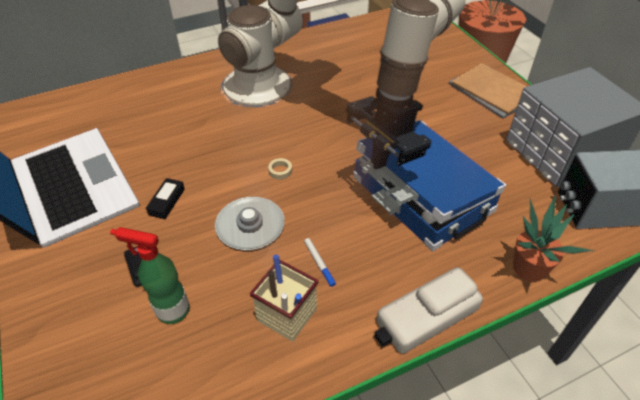

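View pics/w6.png

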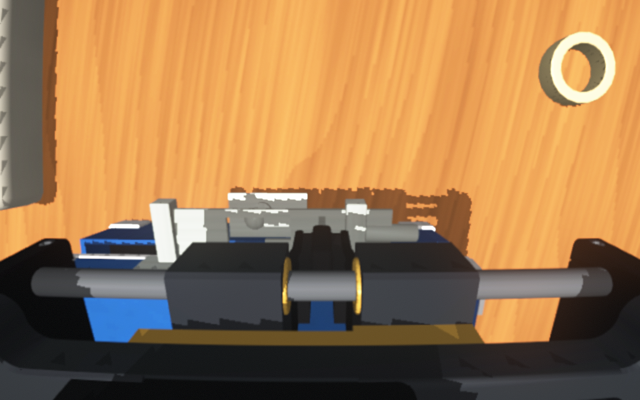

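The lid is rising with the tab: the gap shows in the scene view at (375,190), and the ball drops away in the wrist view. I continue the lift.

Run:
```python
from h import *
t0=W(-.12,.028+.0205,.093)
def rep(th):
    p=np.array(manip.get_tool_pos());f=np.array(manip.get_contact_force());print(th,'case',((p-C)@CX).round(4),((p-C)@CY).round(4),p[2].round(4),'F',(f@CX).round(1),(f@CY).round(1),f[2].round(1),'w',round(manip.get_grip_width(),4),'t',round(manip.get_clock(),2),flush=True)
for th in np.arange(.2,.561,.05):
    p,o=lidpose(t0,th)
    manip.movel(p,0.05,frame=o); rep(round(th,2))
    f=np.array(manip.get_contact_force())
    if abs(f[2])>25 or abs(f@CX)>20: print('abort');break
manip.sleep(.3);rep('end')
save(cam('scene'),'s7.png');save(cam('wrist'),'w7.png');save(cam('top'),'t7.png')
```

```text
0.2 case -0.1089 0.0446 0.1373 F -4.4 -11.4 -4.6 w 0.0101 t 26.91
0.25 case -0.1049 0.0446 0.1477 F -5.1 -11.9 -5.1 w 0.0098 t 27.28
0.3 case -0.1004 0.0446 0.1579 F -5.1 -12.0 -3.0 w 0.01 t 27.66
0.35 case -0.0953 0.0446 0.1679 F -4.0 -12.3 -3.7 w 0.0099 t 28.03
0.4 case -0.0898 0.0446 0.1775 F -4.6 -13.7 -4.0 w 0.0098 t 28.41
0.45 case -0.0838 0.0446 0.1869 F -4.0 -14.2 -3.3 w 0.0098 t 28.78
0.5 case -0.0773 0.0446 0.196 F -4.6 -13.3 -4.0 w 0.0098 t 29.16
0.55 case -0.0704 0.0447 0.2047 F -4.7 -13.6 -3.0 w 0.01 t 29.53
end case -0.0705 0.0447 0.2046 F -3.4 -13.9 -2.9 w 0.01 t 29.83
```

View pics/s7.png

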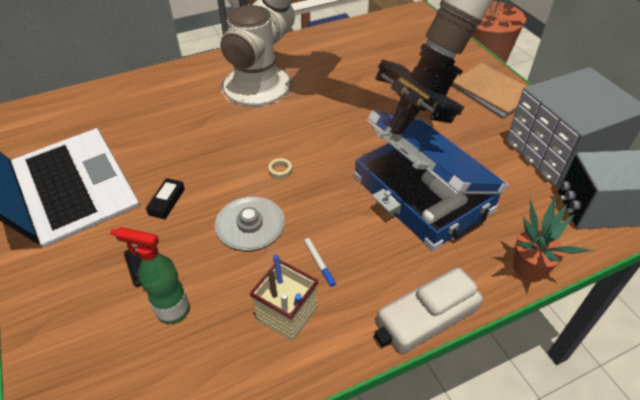

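View pics/w7.png

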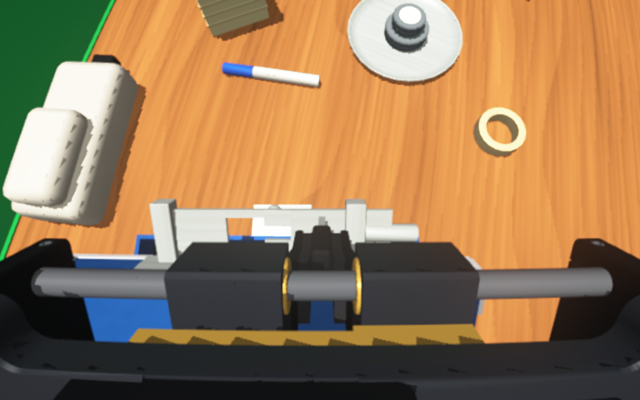

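View pics/t7.png

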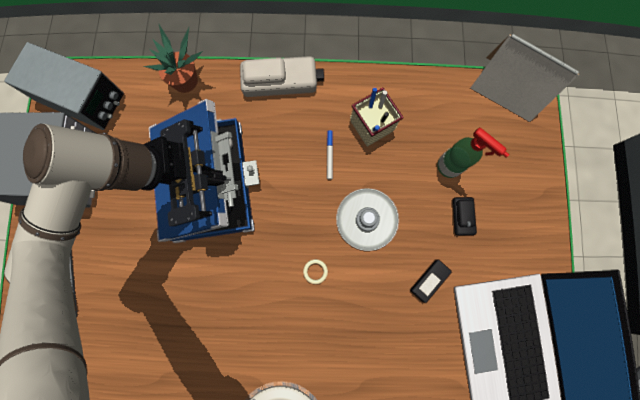

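The lid is clearly open, the stack is intact and the bystanders have not moved. As a last check I compare the lid's front corner in the scene picture, near (374,117), with the prediction, then hand in.

Run:
```python
from h import *
s=cam('scene')
for th in (0,.41,.5,.55):
    P=H+Ro.from_rotvec(CY*th).apply(W(-.1,.14,.088)-H);print(th,P.round(3),proj(s,P).round(1))
cv2.imwrite('pics/s8z.png',cv2.resize(s['color'][90:240,345:520,::-1],None,fx=4,fy=4))
```

```text
0 [0.475 0.085 0.088] [354.7 151.4]
0.41 [0.47  0.112 0.166] [365.4 121.6]
0.5 [0.469 0.121 0.181] [369.2 114.8]
0.55 [0.467 0.127 0.189] [371.6 111. ]
```

View pics/s8z.png

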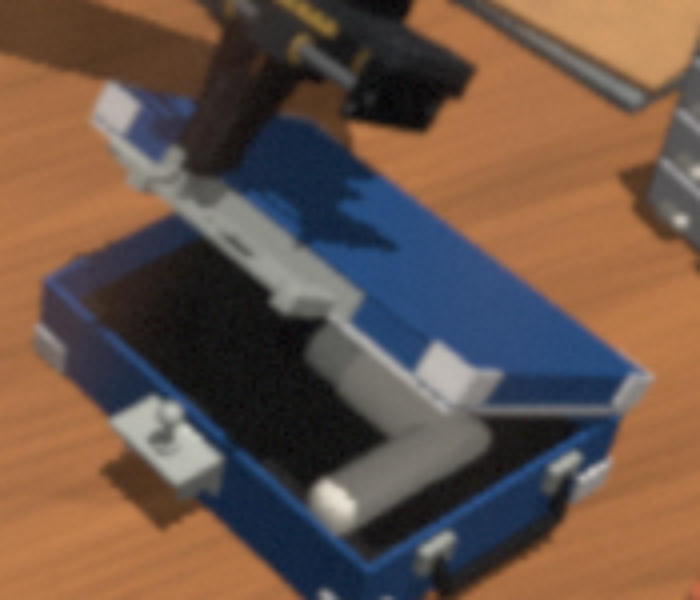

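The corner is seen at zoom (110,82), which is pixel (372.5,110.5). The prediction at 0.55 rad is (371.6,111.0), so the front edge is about 100 mm up.

Run:
```python
from h import *
st('final'); manip.job_done(); st('after')
```

```text
final t 30.03 tcp [0.5637 0.1314 0.2046] F [13.8 -0.9 -2.7] w 0.0095
the job is handed in; nothing more can be done
the job is handed in; nothing more can be done
```

The job is handed in at 30.0 s of the 72 s allowed. The lid is held open by the tab, and both boxes are stacked in the dish.

- **Boxes:** I lowered the wide box until it touched the dish floor, then lowered the small one onto it the same way. The cameras put the wide box under 1 mm from the dish centre and the small one about 1 mm off the wide one.
- **Catch:** I pinched the tab and pulled it about 18 mm, to about its stop. The close-up showed the ball sitting in the slide's wide hole before I lifted.
- **Lid:** I lifted it along the hinge arc to about 0.55 rad while still pulling the tab. The lid's front corner appeared within about 1 px of where that angle puts it, so the front edge is roughly 100 mm up. The grip was steady at about 10 mm.
- **Other things on the desk:** They looked unmoved in the last pictures; I compared them by eye and did not measure them.

**Small disagreements:**
- The two fixed cameras differ by about 2 mm, so I used their mean.
- The fingertips read about 3 mm lower than commanded at the small box, with about 6 N of contact on the lid and again on the wide box.
- The sideways pull read 11 to 14 N, above the spring's 9 N. I put the extra down to the arm pressing against the stop.

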